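# Stow the table condiments in their fitted holders

## Robot

A 6-joint arm with a two-finger parallel gripper is mounted at the origin on a cart in front of the work surface, level with it; the furniture and walls round the work are solid. World frame = base frame: x ahead of the robot, y to its left, z up, the work surface at z = 0. Lengths are in m, angles in rad, forces in N, time in s.
With the tool pointing down it reaches from about 0.4 to 0.825 m from the base axis. Payload 7 kg.
Tool frame: the origin (TCP) lies on the centre line of the jaws, within the pads' length; the fingertips stand 19 mm ahead of it and the grasp point (between the pads) is the TCP; z points along the fingers, y is the line along which they close (so a half turn about z gives the same grasp; the last joint's range is limited). The gripper opens to 88 mm and grips with 3 to 60 N. Pads are 19 mm wide; open, the fingers measure 130 mm over their backs; the gripper's body (78 mm by 193 mm) begins 47 mm behind the grasp point.
Start: joints at [1.59, 0.359, 0.012, 0, -1.224, -0.288], TCP at [0.179, 0.651, 0.246] pointing down, gripper open.
Joint ranges: [-3.07, 3.07], [-1.43, 2.12], [-1.02, 1.25], [-3.03, 1.67], [-3.05, -0], [-3.03, 3.03]. Speed limits (rad/s): [2.39, 2.39, 3.01, 3.14, 3.14, 3.14].

## Interface

Orientations are given as [roll, pitch, yaw] about the fixed x, y, z axes, in that order (R = Rz(yaw) Ry(pitch) Rx(roll)).
In Python, from station import arm, imaging, models gives the robot as it stands.
- The arm moves only by the tool play_rows, never from a script. Its arguments are lists of equal length, an entry for each row: "travel": the shift along the tool's x, y, z in units of 25 mm (1.0 is 25 mm), a list of three; "twist": the turn about the tool's z in units of 0.15 rad (1.0 is 0.15 rad). A call has 1 to 8 rows; each row shifts and turns the commanded pose from where the row before left it, along the tool's axes as they then stand; what a row does not reach is not made up. A row lasts 1/8 s, in which the tool goes at most 62.5 mm and 10.7 degrees, less where a joint would pass 70% of its speed; a pose out of reach is approached as far as the arm can. A call with a number of a shift or a turn outside -1 to 1 is refused whole. A call with a gripper value outside its range is refused whole. "fingers" is the opening, from 0 (shut) to 1 (fully open), set as the call begins (left out, the last holds). The fingers move at their own pace and stop on an object; "newtons" is the grip in N (left out, the last holds). Time passes only in rows, so rows that do not move let the fingers close. It gives the time, the measured TCP pose, the force, the opening and the grip force at its end, in the units of the state.
- arm.get_state(): the state, without advancing time (a new reading comes with each control period).
- imaging.grab_frame(name): name is "scene" or "side" or "wrist"; returns a dict with "pixels" (420x560x3 uint8, red, green, blue), "fx", "fy", "cx", "cy" (pixels), "R" (3x3) and "t" (3): a world point X has camera coordinates R X + t; the wrist camera has in their place "T_tool_cam" (4x4, takes a point from camera to tool coordinates, whose origin is the TCP and whose axes are the flange's). Camera axes: x right, y down, z forward; pixel columns grow to the right and rows downward; lengths in m; the calibration is good to about 2 mm. The wrist camera is an equidistant fisheye: a pixel r from the principal point sees the ray r / f radians off the axis. A picture is of the moment at which its call begins: read the wrist's pose just before it. There is no depth.
- arm.job_done(): hands the job in; it is judged then, once.
Trained networks look in the newest picture that a camera, given by its name, has taken for a name from the list of things; names that differ only in an ending like _2 or _b are one class to them, and where a whole thing is asked for, a point or a joint stands for the part that bears it (a point fixed in the world has none). Each returns a list of dicts, best first, with "confidence" (0 to 1); they miss things now and then, are a little off and sometimes report something else, mostly with a low value. They report only what shows in the picture. A call takes as long as a camera call.
- models.boxes_of(name, camera): "extent" ([centre column, centre row, width, height] in pixels, round what is visible of it).
- models.silhouettes(name, camera): "pixels" (420x560 bool, what is visible of it) and "extent" ([centre column, centre row, width, height] in pixels, round what is visible of it).
The state is a dict: "t": time; "q": joint angles; "qd": joint speeds; "joint_efforts": joint torques, N m; "eef_pos": TCP position; "ee_rot": TCP orientation; "force": force on the tool from outside, world axes, zero at the start; "moment": the same for the moment, N m; "width": finger opening in m; "gripper_force": force on a finger pad.
Only numpy, scipy, OpenCV 4.12 (cv2) and the standard library are available. Lean on these libraries where they do the work, as an engineer would, in place of code of your own. Each camera call takes 0.05 s, during which the arm holds its last target. There are 200 camera calls.

## Task

Put the table things away in the oak holders, each upright and fully down in the recess that fits it: the pepper mill (lift it out of the delivery carton) in the large round recess, the salt shaker in the medium round one, the wine cork in the small round one and the spice jar in the square one. Do not tip any of them over, and leave the tin in its cell of the carton.

Things in the scene. Friction and masses are not known exactly. Their poses are not given: they have to be found in the camera images.
- pepper_mill: dark wooden pepper mill, 150 mm tall, standing in one cell of the carton. Round foot 58 mm across, round head 50 mm across from 109 to 139 mm above the foot, small metal knob on top. Rigid. Held by the round of the head alone it can swing: grip at about 112 mm, where head meets body, with some 20 N. About 0.18 kg. Origin: centre of its underside; z up along its axis
- salt_shaker: clear salt shaker with a grey domed cap, 90 mm tall; round body 44 mm across up to about 66 mm, cap 34 mm across above. About 0.10 kg. Origin: centre of its underside; z up
- spice_jar: square clear spice jar with a round yellow cap, 42 x 42 mm with rounded corners, 96 mm tall (cap 41 mm across, from 76 mm up). About 0.11 kg. Origin: centre of its underside; z up, x and y square to its flat sides
- cork: loose wine cork standing upright, 25 mm across, 38 mm tall, 12 g. Origin: centre of its underside; z up
- holder_large_round: fixed oak block, 96 x 96 mm, 20 mm high, with a round recess 74 mm across (for the pepper mill's foot), 12 mm deep, sunk in its top: the recess floor is 8 mm above the worktop. Origin: centre of the block's underside, under the middle of the recess; z up, x and y along the block's sides. Turned a little and at any of four places in a row
- holder_medium_round: fixed oak block, 96 x 96 mm, 20 mm high, with a round recess 58 mm across (for the salt shaker), 12 mm deep, sunk in its top: the recess floor is 8 mm above the worktop. Origin: centre of the block's underside, under the middle of the recess; z up, x and y along the block's sides. Turned a little and at any of four places in a row
- holder_small_round: fixed oak block, 96 x 96 mm, 20 mm high, with a round recess 38 mm across (for the cork), 12 mm deep, sunk in its top: the recess floor is 8 mm above the worktop. Origin: centre of the block's underside, under the middle of the recess; z up, x and y along the block's sides. Turned a little and at any of four places in a row
- holder_square: fixed oak block, 96 x 96 mm, 20 mm high, with a square recess 56 x 56 mm, parallel to the block's sides (for the spice jar), 12 mm deep, sunk in its top: the recess floor is 8 mm above the worktop. Origin: centre of the block's underside, under the middle of the recess; z up, x and y along the block's sides. Turned a little and at any of four places in a row
- carton: fixed open cardboard carton, 176 x 176 mm, 85 mm high; walls, floor and dividers 4 mm thick; two crossed dividers as high as the walls make four 82 mm cells. Flaps hang outside, adding some 7 mm a side. Origin: centre of its underside; z up, x and y along its sides. Mill and tin stand on its floor in two cells diagonal to each other, about 43 mm from the middle in x and y
- tin: closed food tin, 57 mm across, 72 mm tall, standing in another cell of the carton; it stays there. Origin: centre of its underside; z up. (Behind all this, wall cabinets hang 0.47 m above the worktop, from about x = 0.59 on: swing the raised arm round close to the base)

How it is judged:
By the outcome, as a careful person would: the job done as asked, in the order asked, and still so for the second after the job is handed in, with the robot touching nothing.
It also fails if it takes over 112 s, if anything falls off the work surface, if the arm or the gripper's body presses on something with over 40 N, if the wrist force passes 120 N, or if a joint passes its speed limit or range.

## Working session

There is one attempt and no reset: what is moved stays moved. The work goes in short steps, Python scripts to look and compute and a tool call to move; the robot and the scene stay as the last step left them, time stands still between calls to the robot, and variables do not carry over. Pictures are saved under pics/ and viewed, at most 14 in all, crops included, and the job is handed in when it is done.

Besides the shell and the picture viewer there is one more tool, called after "Emit:" by a JSON object that holds its "api" and its "payload", one argument or row to a line. play_rows: Moves the arm, as the interface text tells. Shifts and turns lie within -1 to 1; 1 stands for 25 mm of shift or 0.15 rad of turn. Its arguments: {"type":"object","properties":{"travel":{"type":"array","items":{"type":"array","items":{"type":"number"}}},"twist":{"type":"array","items":{"type":"number"}},"fingers":{"type":"number"},"newtons":{"type":"number"}},"required":["travel","twist"]}

```bash
ls; mkdir -p pics; cat > look.py <<'E'
import sys,cv2,numpy as np
from station import arm,imaging,models
E
python3 - <<'E'
import sys; sys.path.insert(0,'.')
from look import *
s=arm.get_state(); print({k:np.round(v,3).tolist() for k,v in s.items()})
N=['pepper_mill','salt_shaker','spice_jar','cork','holder_large_round','holder_medium_round','holder_small_round','holder_square','carton','tin']
for c in ['scene','side']:
    f=imaging.grab_frame(c); cv2.imwrite(f'pics/{c}0.png',f['pixels'][...,::-1])
    print(c,f['fx'],f['cx'],f['cy'],np.round(-f['R'].T@f['t'],3))
    for n in N:
        for d in models.boxes_of(n,c)[:2]: print(n,round(d['confidence'],2),np.round(d['extent'],1).tolist())
E
```

```text
pics
{'t': 0.0, 'q': [1.59, 0.359, 0.011, -0.0, -1.224, -0.288], 'qd': [-0.0, 0.0, -0.0, -0.0, -0.001, -0.0], 'joint_efforts': [-0.001, -58.271, 29.306, 6.998, 0.007, -0.0], 'eef_pos': [0.179, 0.65, 0.245], 'ee_rot': [3.14, -0.0, -0.269], 'force': [-0.232, 0.491, -0.679], 'moment': [-0.044, -0.007, 0.049], 'gripper_force': 0.0, 'width': 0.087}
scene 518.4420293485704 282.95271943205887 209.8722668448407 [0.449 1.235 0.841]
pepper_mill 0.8 [304.8, 134.2, 14.2, 27.0]
salt_shaker 0.66 [286.1, 154.7, 64.3, 50.4]
salt_shaker 0.59 [255.0, 240.6, 17.4, 34.6]
spice_jar 0.81 [247.5, 277.1, 23.3, 47.9]
cork 0.52 [256.7, 220.1, 8.4, 8.1]
holder_large_round 0.77 [298.4, 241.3, 38.2, 29.2]
holder_medium_round 0.64 [305.9, 276.5, 44.4, 35.7]
holder_small_round 0.86 [295.8, 210.0, 33.7, 26.6]
holder_square 0.86 [300.2, 313.7, 44.3, 41.6]
carton 0.78 [288.7, 154.8, 61.8, 50.5]
tin 0.42 [274.5, 149.1, 11.0, 9.3]
side 422.11604185232477 279.6215602346401 208.27010835730235 [0.239 0.779 0.771]
pepper_mill 0.68 [348.5, 119.7, 18.4, 31.5]
salt_shaker 0.79 [236.8, 237.1, 19.3, 35.4]
spice_jar 0.72 [207.5, 281.1, 25.8, 41.5]
spice_jar 0.64 [321.5, 142.2, 74.4, 65.0]
cork 0.55 [252.8, 217.5, 11.4, 16.8]
holder_large_round 0.8 [290.1, 249.6, 55.2, 43.5]
holder_medium_round 0.76 [273.9, 297.1, 48.8, 48.6]
holder_small_round 0.68 [304.4, 210.2, 48.3, 36.5]
holder_square 0.64 [246.9, 345.9, 58.8, 57.7]
carton 0.58 [322.8, 140.3, 75.7, 63.0]
tin 0.63 [306.0, 133.2, 20.2, 10.2]
```

```bash
cat > look.py <<'E'
import sys,cv2,numpy as np
from station import arm,imaging,models
def ray(f,u,v):
    d=f['R'].T@np.array([(u-f['cx'])/f['fx'],(v-f['cy'])/f['fy'],1]); return -f['R'].T@f['t'],d/np.linalg.norm(d)
def atz(f,u,v,z):
    o,d=ray(f,u,v); return o+d*(z-o[2])/d[2]
def tri(rays):
    A=sum(np.eye(3)-np.outer(d,d) for o,d in rays); b=sum((np.eye(3)-np.outer(d,d))@o for o,d in rays); return np.linalg.solve(A,b)
E
python3 - <<'E'
from look import *
a=cv2.imread('pics/scene0.png')[90:360,180:400]; b=cv2.imread('pics/side0.png')[90:390,170:400]
a=cv2.resize(a,None,fx=2,fy=2,interpolation=3);b=cv2.resize(b,None,fx=1.5,fy=1.5,interpolation=3)
a=a[:540];h=max(a.shape[0],b.shape[0]);o=np.zeros((h,a.shape[1]+b.shape[1],3),np.uint8);o[:a.shape[0],:a.shape[1]]=a;o[:b.shape[0],a.shape[1]:]=b
print(o.shape);cv2.imwrite('pics/c0.png',o)
F={c:imaging.grab_frame(c) for c in('scene','side')}
N=['pepper_mill','salt_shaker','spice_jar','cork','holder_large_round','holder_medium_round','holder_small_round','holder_square','tin']
H=[.079,.045,.048,.019,.014,.014,.014,.014,.07]
for n,h in zip(N,H):
    r=[];p=[]
    for c in F:
        D=models.silhouettes(n,c)
        if n=='salt_shaker': D=[d for d in D if d['extent'][1]>200]
        if not D: print('none',n,c);continue
        u,v,w,hh=D[0]['extent']; r.append(ray(F[c],u,v)); p.append(atz(F[c],u,v,h).round(3).tolist())
    if len(r)==2: print(n,tri(r).round(3),p)
E
```

```text
(540, 785, 3)
pepper_mill [ 0.403 -0.38   0.094] [[0.402, -0.411, 0.079], [0.407, -0.405, 0.079]]
salt_shaker [0.545 0.156 0.041] [[0.545, 0.161, 0.045], [0.542, 0.16, 0.045]]
spice_jar [0.55  0.308 0.051] [[0.55, 0.306, 0.048], [0.552, 0.306, 0.048]]
none cork scene
holder_large_round [0.425 0.126 0.018] [[0.425, 0.12, 0.014], [0.426, 0.122, 0.014]]
holder_medium_round [0.415 0.261 0.005] [[0.415, 0.273, 0.014], [0.414, 0.266, 0.014]]
holder_small_round [ 0.432 -0.02   0.02 ] [[0.431, -0.028, 0.014], [0.435, -0.028, 0.014]]
holder_square [0.422 0.396 0.023] [[0.423, 0.385, 0.014], [0.422, 0.393, 0.014]]
tin [0.439 0.03  0.165] [[0.438, 0.057, 0.07], [0.506, -0.287, 0.07]]
```

View pics/c0.png

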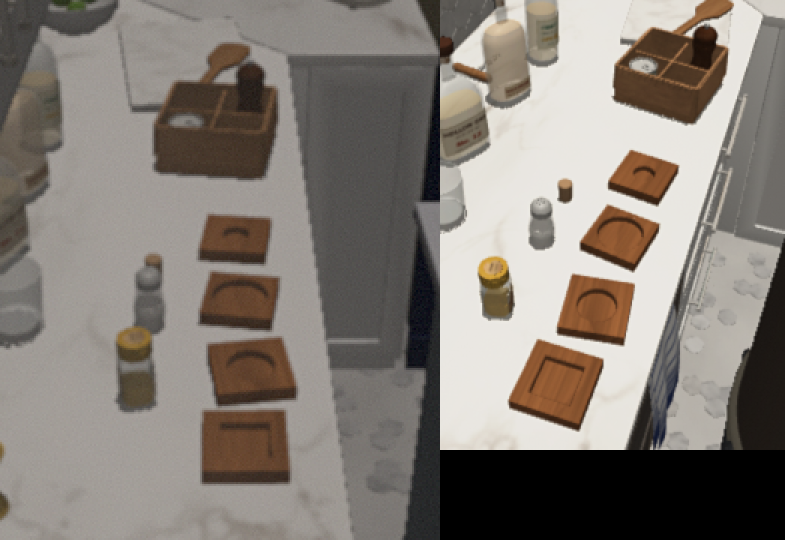

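The crop shows the four holders in a row (small, large, medium and square, going nearer). The jar, shaker and cork stand to their left, and the carton at the back holds the mill in its right-rear cell and the tin in its left-front cell. The network labels agree with what I see.

Emit:
{"api": "play_rows", "payload": {
  "travel": [
    [1, 0, -0.3],
    [1, 0, -0.3],
    [1, 0, -0.3],
    [1, 0, -0.3],
    [1, 0, -0.3],
    [1, 0, -0.3],
    [1, 0, -0.3],
    [1, 0, -0.3]
  ],
  "twist": [1, 1, 1, 1, 1, 1, 1, 1],
  "fingers": 1
}}

```text
t: 3.1
eef_pos: [0.3118, 0.5156, 0.3058]
ee_rot: [-3.142, -0.0, -1.474]
force: [0.0, -0.0, -0.5]
width: 0.088
gripper_force: 0.0
```

Emit:
{"api": "play_rows", "payload": {
  "travel": [
    [1, -0.6, 0],
    [1, -0.6, 0],
    [1, -0.6, 0],
    [1, -0.6, 0],
    [1, -0.6, 0],
    [1, -0.6, 0],
    [1, -0.6, 0],
    [0.8, -0.4, 0]
  ],
  "twist": [0.3, 0.3, 0.07, 0, 0, 0, 0, 0]
}}

```text
t: 4.1
eef_pos: [0.4312, 0.3232, 0.3057]
ee_rot: [-3.141, 0.0, -1.57]
force: [0.4, 0.3, 0.6]
width: 0.0877
gripper_force: 0.0
```

```bash
cat >> look.py <<'E'
from scipy.spatial.transform import Rotation as Ro
def wf(name=None):
    s=arm.get_state(); f=imaging.grab_frame('wrist')
    T=np.eye(4); T[:3,:3]=Ro.from_euler('xyz',s['ee_rot']).as_matrix(); T[:3,3]=s['eef_pos']
    f['T']=T@np.array(f['T_tool_cam'])
    if name: cv2.imwrite(f'pics/{name}.png',f['pixels'][...,::-1])
    return f
def wray(f,u,v):
    x,y=(u-f['cx'])/f['fx'],(v-f['cy'])/f['fy']; r=np.hypot(x,y); k=np.sin(r)/r if r>1e-9 else 1
    return f['T'][:3,3],f['T'][:3,:3]@np.array([x*k,y*k,np.cos(r)])
def wat(f,u,v,z):
    o,d=wray(f,u,v); return o+d*(z-o[2])/d[2]
def wproj(f,P):
    p=f['T'][:3,:3].T@(np.asarray(P)-f['T'][:3,3]); t=np.arctan2(np.hypot(p[0],p[1]),p[2]); a=np.arctan2(p[1],p[0])
    return f['cx']+f['fx']*t*np.cos(a),f['cy']+f['fy']*t*np.sin(a)
E
python3 - <<'E'
from look import *
s=arm.get_state(); print(s['t'],s['eef_pos'].round(3) if hasattr(s['eef_pos'],'round') else s['eef_pos'],s['ee_rot'],s['width'])
f=wf('w1'); print(f['fx'],f['cx'],f['cy'],f['T'].round(3))
import pickle; ds={}
for n,h in zip(['salt_shaker','spice_jar','cork','holder_large_round','holder_medium_round','holder_small_round','holder_square'],[.045,.048,.019]+[.02]*4):
    for d in models.silhouettes(n,'wrist')[:2]:
        u,v,w,hh=d['extent']; ds.setdefault(n,d); print(n,round(d['confidence'],2),np.round([u,v,w,hh]),wat(f,u,v,h).round(3))
pickle.dump((f,ds),open('w1.pkl','wb'))
E
```

```text
4.1 [0.431 0.323 0.306] [-3.14143276e+00  2.32040180e-04 -1.56965217e+00] 0.08773227469594937
325.19226210127806 276.66046428657535 209.0726488132685 [[-1.     0.001  0.001  0.431]
 [ 0.001  0.957  0.291  0.244]
 [-0.     0.291 -0.957  0.445]
 [ 0.     0.     0.     1.   ]]
salt_shaker 0.71 [186.  48.  42.  37.] [0.543 0.158 0.045]
spice_jar 0.69 [179. 161.  49.  44.] [0.555 0.302 0.048]
holder_large_round 0.97 [277.  31.  83.  58.] [0.431 0.134 0.02 ]
holder_medium_round 0.58 [286. 126.  79.  83.] [0.42  0.261 0.02 ]
holder_small_round 0.61 [184.  49.  40.  36.] [0.553 0.154 0.02 ]
holder_small_round 0.48 [179. 160.  47.  42.] [0.563 0.305 0.02 ]
holder_square 0.83 [278. 217.  72.  73.] [0.429 0.385 0.02 ]
holder_square 0.39 [186.  49.  42.  36.] [0.551 0.154 0.02 ]
```

View pics/w1.png

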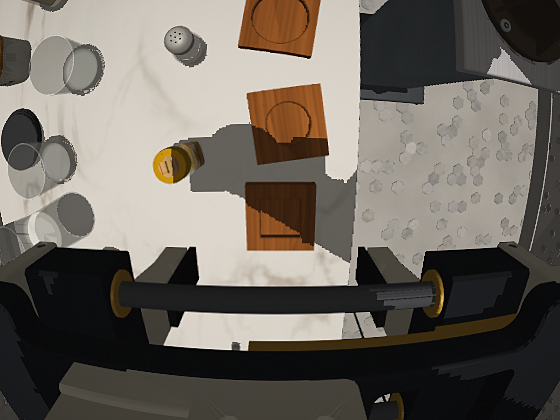

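The wrist view shows the salt cap at (180,42), the yellow jar cap at (173,163), the large recess at (282,18), the medium at (289,122) and the square block at (281,216). Tumblers stand at the left edge, columns 0–100.

Emit:
{"api": "play_rows", "payload": {
  "travel": [
    [1, 0, 0],
    [1, 0, 0],
    [1, 0, 0],
    [1, 0, 0],
    [1, 0, 0],
    [1, 0, 0],
    [1, 0, 0],
    [1, 0, 0]
  ],
  "twist": [0, 0, 0, 0, 0, 0, 0, 0]
}}

```text
t: 5.5
eef_pos: [0.4308, 0.1224, 0.3057]
ee_rot: [-3.141, 0.0, -1.57]
force: [-0.2, -0.5, -0.8]
width: 0.088
gripper_force: 0.0
```

Emit:
{"api": "play_rows", "payload": {
  "travel": [
    [1, -0.3, 0],
    [1, -0.3, 0],
    [0, 0, 0]
  ],
  "twist": [0, 0, 0]
}}

```text
t: 5.88
eef_pos: [0.4461, 0.0722, 0.3056]
ee_rot: [-3.141, -0.0, -1.572]
force: [0.6, -0.8, -0.4]
width: 0.0875
gripper_force: 0.0
```

```bash
cat > snap.py <<'E'
from look import *
import pickle
tag=sys.argv[1]; f=wf(tag); s=arm.get_state(); print(s['t'],np.round(s['eef_pos'],4),np.round(s['ee_rot'],3)); ds={}
H=dict(pepper_mill=.15,salt_shaker=.045,spice_jar=.048,cork=.019,tin=.076,carton=.085,holder_large_round=.02,holder_medium_round=.02,holder_small_round=.02,holder_square=.02)
for n in sys.argv[2:]:
    for d in models.silhouettes(n,'wrist')[:2]:
        u,v,w,hh=d['extent']; ds.setdefault(n,[]).append(d); print(n,round(d['confidence'],2),np.round([u,v,w,hh]),wat(f,u,v,H[n]).round(3))
pickle.dump((f,ds),open(tag+'.pkl','wb'))
E
python3 snap.py w2 salt_shaker cork holder_large_round holder_medium_round holder_small_round spice_jar
```

```text
5.925 [0.446  0.0729 0.3056] [-3.142  0.    -1.572]
salt_shaker 0.6 [205. 239.  38.  40.] [0.543 0.157 0.045]
cork 0.59 [204. 158.  24.  18.] [0.544 0.052 0.019]
holder_large_round 0.78 [288. 200.  76.  77.] [0.431 0.11  0.02 ]
holder_medium_round 0.82 [294. 290.  66.  70.] [0.421 0.251 0.02 ]
holder_small_round 0.55 [289.  90.  86.  82.] [ 0.431 -0.036  0.02 ]
spice_jar 0.87 [209. 331.  33.  32.] [0.552 0.31  0.048]
```

Emit:
{"api": "play_rows", "payload": {
  "travel": [
    [1, 0, 0],
    [1, 0, 0],
    [1, 0, 0],
    [1, 0, 0],
    [1, 0, 0],
    [1, 0, 0],
    [1, 0, 0],
    [1, 0, 0]
  ],
  "twist": [0, 0, 0, 0, 0, 0, 0, 0]
}}

```text
t: 7.22
eef_pos: [0.4465, -0.1261, 0.3056]
ee_rot: [-3.141, 0.0, -1.568]
force: [0.9, -0.2, 0.5]
width: 0.088
gripper_force: 0.0
```

Emit:
{"api": "play_rows", "payload": {
  "travel": [
    [1, 0.3, 0],
    [1, 0.3, 0],
    [0.4, 0, 0],
    [0, 0, 0]
  ],
  "twist": [0, 0, 0, 0]
}}

```text
t: 7.72
eef_pos: [0.4317, -0.1858, 0.3055]
ee_rot: [3.141, 0.0, -1.57]
force: [-0.1, -0.3, 0.6]
width: 0.0877
gripper_force: 0.0
```

```bash
python3 snap.py w3 pepper_mill tin carton cork holder_small_round; python3 -c "
import cv2,numpy as np
a=cv2.imread('pics/w2.png')[:300];b=cv2.imread('pics/w3.png')[:300]
cv2.imwrite('pics/c23.png',np.vstack([a,b]))"
```

```text
7.775 [ 0.4317 -0.1854  0.3054] [ 3.141  0.    -1.57 ]
pepper_mill 0.69 [305.  31.  54.  59.] [ 0.406 -0.341  0.15 ]
tin 0.91 [214.  92.  58.  47.] [ 0.503 -0.29   0.076]
carton 0.71 [279. 260.  70.  54.] [ 0.429 -0.09   0.085]
carton 0.57 [257.  74. 179. 148.] [ 0.453 -0.308  0.085]
cork 0.48 [208. 322.  17.  14.] [0.544 0.057 0.019]
holder_small_round 0.78 [280. 261.  70.  55.] [ 0.427 -0.057  0.02 ]
```

View pics/c23.png

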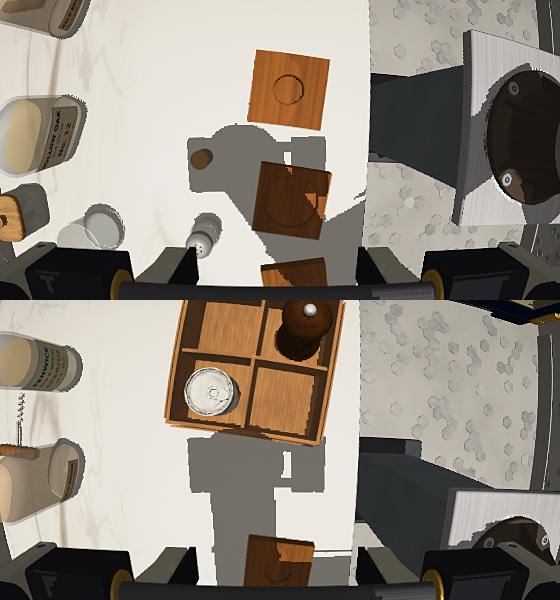

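```bash
cat > fit.py <<'E'
from look import *
import pickle
from scipy.optimize import minimize
def hull(f,P):
    m=np.zeros((420*2,560*2),np.uint8); uv=np.array([wproj(f,p) for p in P],np.float32)*2
    cv2.fillConvexPoly(m,cv2.convexHull(uv).round().astype(int),1); return m
def block(p,half=.048,z=(0,.02)):
    c,s=np.cos(p[2]),np.sin(p[2])
    return [(p[0]+c*a-s*b,p[1]+s*a+c*b,h) for a in(-half,half) for b in(-half,half) for h in z]
def cyl(p,R):  # R: list of (radius,z)
    t=np.linspace(0,2*np.pi,24); return [(p[0]+r*np.cos(a),p[1]+r*np.sin(a),z) for r,z in R for a in t]
def fit(f,mask,gen,x0,step):
    M=cv2.resize(mask.astype(np.uint8),None,fx=2,fy=2,interpolation=0)
    cost=lambda p:1-(lambda h:(h&M).sum()/max(1,(h|M).sum()))(hull(f,gen(p)))
    n=len(x0); S=np.vstack([x0]+[np.array(x0)+np.eye(n)[i]*step[i] for i in range(n)])
    r=minimize(cost,x0,method='Nelder-Mead',options=dict(initial_simplex=S,xatol=1e-4,fatol=1e-4,maxiter=150)); return r.x,1-r.fun
def fitpkl(tag,n,k=0,x0=None):
    f,ds=pickle.load(open(tag+'.pkl','rb')); d=ds[n]; d=d[k] if isinstance(d,list) else d
    G={'salt_shaker':lambda p:cyl(p,[(.022,0),(.022,.066),(.017,.07),(.015,.085),(.005,.09)]),'cork':lambda p:cyl(p,[(.0125,0),(.0125,.038)]),
       'spice_jar':lambda p:block(p,.021,(0,.074))+cyl(p,[(.0205,.076),(.0205,.096)])}
    g=G.get(n,block); u,v=d['extent'][:2]
    if x0 is None: x0=list(wat(f,u,v,.02 if 'hold' in n else .04)[:2])
    if n not in('salt_shaker','cork') and len(x0)==2: 
        best=[fit(f,d['pixels'],g,x0+[a],[.008,.008,.1]) for a in(-.3,0,.3)]; return max(best,key=lambda b:b[1])
    return fit(f,d['pixels'],g,x0,[.008,.008])
E
python3 - <<'E'
from fit import *
for t,n in [('w1','holder_large_round'),('w2','holder_large_round'),('w1','holder_medium_round'),('w2','holder_medium_round'),('w2','holder_small_round'),('w3','holder_small_round'),('w1','holder_square'),('w1','salt_shaker'),('w2','salt_shaker'),('w2','cork'),('w3','cork'),('w1','spice_jar'),('w2','spice_jar')]:
    p,i=fitpkl(t,n); print(t,n,p.round(4),round(i,3))
f,_=pickle.load(open('w3.pkl','rb')); print('knob',wat(f,310,10,.15)); print('tumblers',[wat(pickle.load(open('w1.pkl','rb'))[0],u,v,.1).round(3) for u,v in((70,65),(75,157))])
E
```

```text
w1 holder_large_round [ 0.4269  0.1127 -0.1611] 0.983
w2 holder_large_round [ 0.4274  0.1141 -0.1534] 0.979
w1 holder_medium_round [0.4165 0.2581 0.1411] 0.981
w2 holder_medium_round [0.4174 0.259  0.1346] 0.522
w2 holder_small_round [ 0.4308 -0.0379 -0.1293] 0.979
w3 holder_small_round [ 0.4312 -0.0391 -0.1343] 0.792
w1 holder_square [0.4268 0.3879 0.0007] 0.968
w1 salt_shaker [0.5467 0.1539] 0.857
w2 salt_shaker [0.5451 0.1528] 0.739
w2 cork [0.5458 0.0514] 0.929
w3 cork [0.5473 0.0531] 0.711
w1 spice_jar [0.5532 0.3002 0.2669] 0.913
w2 spice_jar [ 0.5542  0.3065 -0.1339] 0.635
knob [ 0.40181875 -0.36182336  0.15      ]
tumblers [array([0.679, 0.169, 0.1  ]), array([0.678, 0.283, 0.1  ])]
```

Emit:
{"api": "play_rows", "payload": {
  "travel": [
    [1, 0.4, 0],
    [1, 0.3, 0],
    [1, 0.3, 0],
    [1, 0.2, 0],
    [0, 0, 0],
    [0, 0, 0]
  ],
  "twist": [0, 0, 0, 0, 0, 0]
}}

```text
t: 8.78
eef_pos: [0.4017, -0.2854, 0.3055]
ee_rot: [3.142, 0.0, -1.569]
force: [0.5, 0.3, -0.3]
width: 0.0878
gripper_force: 0.0
```

```bash
python3 snap.py w4 pepper_mill tin; python3 -c "
import cv2
a=cv2.imread('pics/w4.png')[:300,150:450];cv2.imwrite('pics/c4.png',cv2.resize(a,None,fx=2,fy=2))"
```

```text
8.825 [ 0.4018 -0.2853  0.3056] [-3.141  0.    -1.569]
pepper_mill 0.6 [277. 114.  48.  51.] [ 0.402 -0.363  0.15 ]
tin 0.84 [193. 174.  57.  55.] [ 0.501 -0.295  0.076]
```

View pics/c4.png

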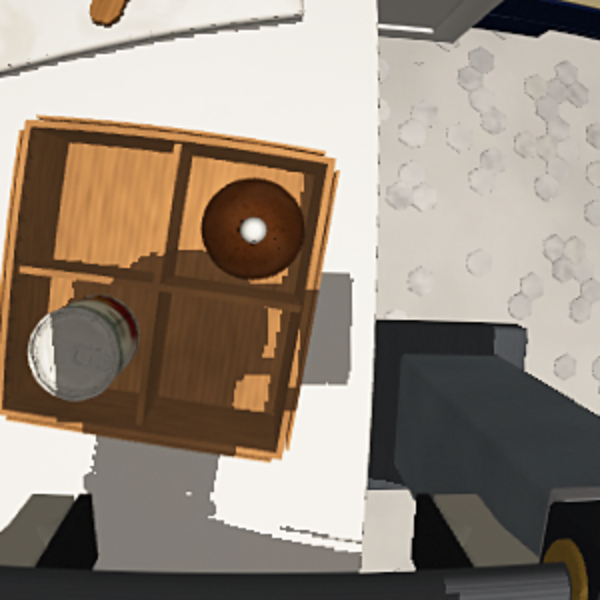

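The knob sits at full-image (277,115), straight below the camera, so the mill is at (0.402, -0.363) and about 0.15 high. Both views agree. The tin is in the diagonal cell.

Emit:
{"api": "play_rows", "payload": {
  "travel": [
    [1, 0, 0],
    [1, 0, 0],
    [1, 0, 0.5],
    [0.12, 0, 1],
    [0, 0, 1],
    [0, 0, 1],
    [0, 0, 1],
    [0, 0, 1]
  ],
  "twist": [0, 0, 0, 0, 0, 0, 0, 0]
}}

```text
t: 9.93
eef_pos: [0.4021, -0.3633, 0.1675]
ee_rot: [-3.141, -0.0, -1.568]
force: [0.2, -0.3, -0.2]
width: 0.0874
gripper_force: 0.0
```

Emit:
{"api": "play_rows", "payload": {
  "travel": [
    [0, 0, 1],
    [0, 0, 0.8],
    [0, 0, 0.3],
    [0, 0, 0],
    [0, 0, 0]
  ],
  "twist": [0, 0, 0, 0, 0]
}}

```text
t: 10.55
eef_pos: [0.4024, -0.3639, 0.1164]
ee_rot: [-3.14, -0.001, -1.569]
force: [-0.9, 0.3, -0.7]
width: 0.0875
gripper_force: 0.0
```

Emit:
{"api": "play_rows", "payload": {
  "travel": [
    [0, 0, 0],
    [0, 0, 0],
    [0, 0, 0],
    [0, 0, 0],
    [0, 0, 0],
    [0, 0, 0]
  ],
  "twist": [0, 0, 0, 0, 0, 0],
  "fingers": 0.4,
  "newtons": 20
}}

```text
t: 11.3
eef_pos: [0.4018, -0.3638, 0.1155]
ee_rot: [3.142, 0.0, -1.569]
force: [0.9, 1.0, 0.7]
width: 0.0475
gripper_force: 19.8
```

Emit:
{"api": "play_rows", "payload": {
  "travel": [
    [0, 0, -0.3],
    [0, 0, -0.6],
    [0, 0, -0.9],
    [0, 0, -1],
    [0, 0, -1],
    [0, 0, -0.8],
    [0, 0, -0.4],
    [0, 0, 0]
  ],
  "twist": [0, 0, 0, 0, 0, 0, 0, 0]
}}

```text
t: 12.3
eef_pos: [0.4019, -0.3638, 0.2414]
ee_rot: [-3.14, -0.001, -1.569]
force: [-0.7, -0.2, -1.8]
width: 0.0474
gripper_force: 19.7
```

Emit:
{"api": "play_rows", "payload": {
  "travel": [
    [-0.4, 0, 0],
    [-0.8, -0.2, 0],
    [-1, -0.4, 0],
    [-1, -0.4, 0],
    [-1, -0.3, 0],
    [-1, -0.2, 0],
    [-1, 0, 0],
    [-1, 0, 0]
  ],
  "twist": [0, 0, 0, 0, 0, 0, 0, 0]
}}

```text
t: 13.3
eef_pos: [0.4382, -0.1824, 0.2396]
ee_rot: [3.14, 0.0, -1.569]
force: [1.4, -0.4, -2.0]
width: 0.0473
gripper_force: 19.7
```

Emit:
{"api": "play_rows", "payload": {
  "travel": [
    [-1, 0, 0],
    [-1, 0, 0],
    [-1, 0, 0],
    [-1, 0, 0],
    [-1, 0, 0],
    [-1, 0, 0],
    [-1, 0, 0],
    [-1, 0, 0]
  ],
  "twist": [0, 0, 0, 0, 0, 0, 0, 0]
}}

```text
t: 14.3
eef_pos: [0.4377, 0.0172, 0.2397]
ee_rot: [3.14, -0.0, -1.569]
force: [0.4, 0.1, -1.4]
width: 0.0473
gripper_force: 19.7
```

Emit:
{"api": "play_rows", "payload": {
  "travel": [
    [-1, 0.1, 0],
    [-1, 0.2, 0],
    [-0.6, 0.1, 0],
    [-0.3, 0, 0],
    [0, 0, 0],
    [0, 0, 0]
  ],
  "twist": [0, 0, 0, 0, 0, 0]
}}

```text
t: 15.05
eef_pos: [0.4285, 0.0883, 0.2404]
ee_rot: [3.141, -0.0, -1.57]
force: [-0.1, -0.6, -2.0]
width: 0.0476
gripper_force: 19.7
```

```bash
python3 snap.py w5 holder_large_round cork salt_shaker tin pepper_mill; python3 - <<'E'
import cv2,numpy as np
from look import *
f=imaging.grab_frame('side'); cv2.imwrite('pics/side1.png',f['pixels'][...,::-1])
a=cv2.imread('pics/w5.png'); b=cv2.imread('pics/side1.png')[60:360,150:400]
b=cv2.resize(b,(350,420)); o=np.hstack([a,b])[:, :]; cv2.imwrite('pics/c5.png',cv2.resize(o,(800,int(420*800/910))))
E
```

```text
15.1 [0.4286 0.0882 0.2405] [ 3.141 -0.    -1.57 ]
holder_large_round 0.71 [276. 196.  91.  82.] [0.429 0.103 0.02 ]
cork 0.85 [174. 153.  28.  23.] [0.547 0.051 0.019]
salt_shaker 0.7 [177. 237.  46.  32.] [0.543 0.145 0.045]
pepper_mill 0.75 [279. 260. 107. 158.] [0.427 0.121 0.15 ]
```

View pics/c5.png

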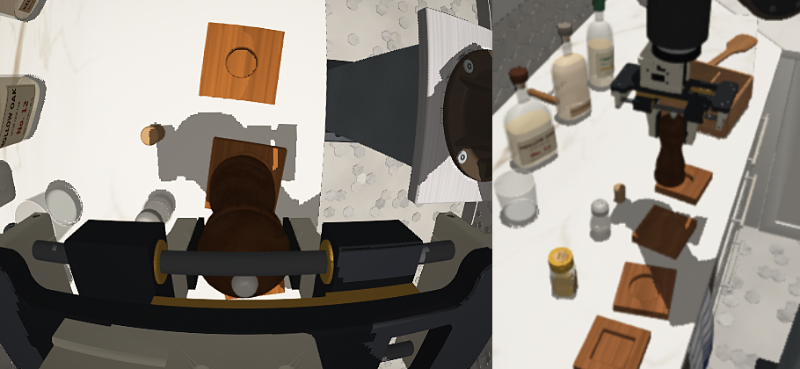

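```bash
python3 - <<'E'
from fit import *
f,ds=pickle.load(open('w5.pkl','rb')); m=ds['pepper_mill'][0]['pixels']; ys,xs=np.nonzero(m); print('mask rows',ys.min(),ys.max())
for dy in(-.02,-.01,0,.01,.02):
    uv=np.array([wproj(f,p) for p in cyl((.4286,.0882+dy),[(.029,.128)])]); print(dy,uv.min(0).round(1),uv.max(0).round(1))
top=m[ys.min():ys.min()+60]; print([ (int(np.nonzero(r)[0].min()),int(np.nonzero(r)[0].max())) for r in top[::6]])
E
```

```text
mask rows 177 339
-0.02 [240.4 151.5] [313.  222.2]
-0.01 [240.8 164.2] [312.7 233.6]
0 [241.2 176.7] [312.3 244.7]
0.01 [241.6 189.1] [311.9 255.5]
0.02 [242.  201.2] [311.5 265.9]
[(269, 282), (253, 295), (247, 302), (243, 306), (241, 309), (239, 311), (238, 312), (238, 312), (237, 312), (238, 312)]
```

The mill hangs upright, since its foot rim at row 177 is where it should be. The large recess is just ahead, so I lower into it.

Emit:
{"api": "play_rows", "payload": {
  "travel": [
    [-0.4, 0, 0],
    [-0.4, 0, 0],
    [-0.2, 0.06, 0.3],
    [0, 0, 0.8],
    [0, 0, 1],
    [0, 0, 1],
    [0, 0, 0.6],
    [0, 0, 0.4]
  ],
  "twist": [0, 0, 0, 0, 0, 0, 0, 0]
}}

```text
t: 16.4
eef_pos: [0.4265, 0.1138, 0.1369]
ee_rot: [3.14, -0.001, -1.569]
force: [-0.8, 0.4, -1.5]
width: 0.0477
gripper_force: 19.7
```

Emit:
{"api": "play_rows", "payload": {
  "travel": [
    [0, 0, 0.3],
    [0, 0, 0.2],
    [0, 0, 0.15],
    [0, 0, 0.05],
    [0, 0, 0]
  ],
  "twist": [0, 0, 0, 0, 0]
}}

```text
t: 17.02
eef_pos: [0.4271, 0.1138, 0.1207]
ee_rot: [-3.141, 0.0, -1.569]
force: [-0.9, 0.5, -1.5]
width: 0.0473
gripper_force: 19.7
```

Emit:
{"api": "play_rows", "payload": {
  "travel": [
    [0, 0, 0.05],
    [0, 0, 0.03],
    [0, 0, 0]
  ],
  "twist": [0, 0, 0]
}}

```text
t: 17.4
eef_pos: [0.4275, 0.114, 0.1194]
ee_rot: [-3.14, 0.0, -1.569]
force: [-1.8, -0.5, 6.8]
width: 0.0478
gripper_force: 19.8
```

Emit:
{"api": "play_rows", "payload": {
  "travel": [
    [0, 0, 0],
    [0, 0, 0],
    [0, 0, 0],
    [0, 0, 0],
    [0, 0, 0]
  ],
  "twist": [0, 0, 0, 0, 0],
  "fingers": 1
}}

```text
t: 18.02
eef_pos: [0.427, 0.1137, 0.1185]
ee_rot: [3.142, -0.0, -1.569]
force: [-0.3, -0.2, 0.3]
width: 0.0864
gripper_force: 0.0
```

Emit:
{"api": "play_rows", "payload": {
  "travel": [
    [0, 0, -0.5],
    [0, 0, -1],
    [0, 0, -1],
    [0, 0, -1],
    [0, 0, -1],
    [0, 0, -1],
    [0, 0, -0.5],
    [0, 0, 0]
  ],
  "twist": [0, 0, 0, 0, 0, 0, 0, 0]
}}

```text
t: 19.02
eef_pos: [0.4272, 0.1139, 0.2693]
ee_rot: [-3.14, 0.001, -1.569]
force: [0.1, 0.0, -0.6]
width: 0.0879
gripper_force: 0.0
```

```bash
python3 snap.py w6 pepper_mill salt_shaker cork holder_small_round; python3 - <<'E'
from fit import *
for n in ['salt_shaker','cork','holder_small_round']:
  try: print(n,*fitpkl('w6',n))
  except Exception as e: print(n,e)
f,ds=pickle.load(open('w6.pkl','rb'));
for z in (.008,.158): print([np.round(wproj(f,(.427,.1138,z)),0)])
E
```

```text
19.075 [0.4268 0.1137 0.2684] [ 3.142  0.    -1.569]
salt_shaker 0.94 [181. 216.  46.  41.] [0.543 0.155 0.045]
salt_shaker 0.38 [280. 265.  76.  51.] [0.424 0.219 0.045]
cork 0.79 [179. 130.  26.  20.] [0.548 0.052 0.019]
holder_small_round 0.63 [273.  55.  94.  88.] [ 0.432 -0.035  0.02 ]
salt_shaker [0.5473295  0.15644054] 0.7986009909647334
cork [0.54664948 0.05094927] 0.8771583621114948
holder_small_round [ 0.4308658  -0.03830616 -0.13298663] 0.9813084112149533
[array([277., 176.])]
[array([277., 212.])]
```

View pics/w6.png

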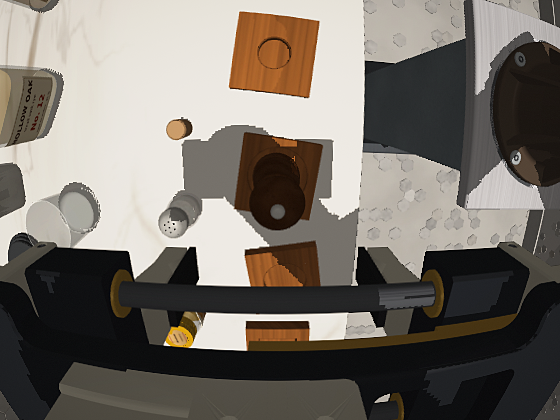

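The mill stands upright in the large recess, with its knob at (278,212) where (277,212) was predicted. The salt cap is at (174,221) and the cork at (179,128). I turn to yaw 0 so the gripper's body clears the mill and the tumblers.

Emit:
{"api": "play_rows", "payload": {
  "travel": [
    [0, 0, 0],
    [0, 0, 0],
    [0, 0, 0],
    [0, 0, 0],
    [0, 0, 0],
    [0, 0, 0],
    [0, 0, 0],
    [0, 0, 0]
  ],
  "twist": [-1, -1, -1, -1, -1, -1, -1, -1]
}}

```text
t: 20.27
eef_pos: [0.4268, 0.1136, 0.2679]
ee_rot: [3.14, 0.001, -0.364]
force: [0.3, 0.0, -0.3]
width: 0.0876
gripper_force: 0.0
```

Emit:
{"api": "play_rows", "payload": {
  "travel": [
    [0, 0, 0],
    [0.2, -0.5, 0],
    [0.4, -1, 0],
    [0.4, -0.5, 0],
    [0, 0, 0]
  ],
  "twist": [-1, -1, -0.46, 0, 0]
}}

```text
t: 20.9
eef_pos: [0.4566, 0.162, 0.2677]
ee_rot: [3.14, 0.001, -0.001]
force: [-0.6, -0.1, 0.4]
width: 0.0874
gripper_force: 0.0
```

```bash
python3 snap.py w7 salt_shaker cork spice_jar holder_medium_round; python3 - <<'E'
from fit import *
for n in ['salt_shaker','cork','spice_jar']:
  try: print(n,*fitpkl('w7',n))
  except Exception as e: print(n,e)
E
```

```text
20.95 [0.4562 0.1615 0.2679] [ 3.141e+00  1.000e-03 -1.000e-03]
salt_shaker 0.67 [284. 106.  37.  32.] [0.543 0.153 0.045]
salt_shaker 0.49 [113. 202.  73.  75.] [0.436 0.368 0.045]
cork 0.76 [370. 108.  26.  22.] [0.545 0.049 0.019]
spice_jar 0.62 [152. 103.  61.  40.] [0.552 0.304 0.048]
holder_medium_round 0.88 [200. 207.  86.  85.] [0.421 0.259 0.02 ]
holder_medium_round 0.33 [313. 197.  84.  78.] [0.433 0.117 0.02 ]
salt_shaker [0.54438753 0.15484287] 0.7538188277087033
cork [0.54589888 0.0492664 ] 0.8622754491017964
spice_jar [0.55163883 0.29934002 0.01822284] 0.8955916473317865
```

View pics/w7.png

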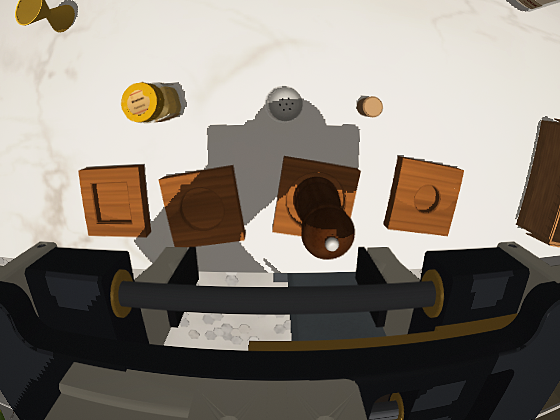

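The salt cap is nearly straight below the camera at (284,103), so the shaker is at about (0.545, 0.1545). The cork is at (370,105) and the jar cap at (144,102).

Emit:
{"api": "play_rows", "payload": {
  "travel": [
    [0.7, 0, 0.5],
    [1, 0.14, 0.7],
    [1, 0.14, 0.8],
    [0.86, 0, 1],
    [0, 0, 1],
    [0, 0, 1],
    [0, 0, 1],
    [0, 0, 1]
  ],
  "twist": [0, 0, 0, 0, 0, 0, 0, 0]
}}

```text
t: 22.15
eef_pos: [0.5453, 0.1542, 0.0931]
ee_rot: [-3.141, -0.0, -0.001]
force: [0.3, -0.2, 0.6]
width: 0.0876
gripper_force: 0.0
```

Emit:
{"api": "play_rows", "payload": {
  "travel": [
    [0, 0, 0.9],
    [0, 0, 0.7],
    [0, 0, 0.4],
    [0, 0, 0],
    [0, 0, 0]
  ],
  "twist": [0, 0, 0, 0, 0]
}}

```text
t: 22.78
eef_pos: [0.5458, 0.1548, 0.0443]
ee_rot: [-3.141, -0.001, -0.0]
force: [-0.2, 0.4, 0.3]
width: 0.0876
gripper_force: 0.0
```

Emit:
{"api": "play_rows", "payload": {
  "travel": [
    [0, 0, 0],
    [0, 0, 0],
    [0, 0, 0],
    [0, 0, 0],
    [0, 0, 0],
    [0, 0, 0]
  ],
  "twist": [0, 0, 0, 0, 0, 0],
  "fingers": 0.35,
  "newtons": 15
}}

```text
t: 23.52
eef_pos: [0.5453, 0.1545, 0.0436]
ee_rot: [3.142, 0.0, -0.0]
force: [-0.0, -0.4, 1.5]
width: 0.0416
gripper_force: 15.0
```

Emit:
{"api": "play_rows", "payload": {
  "travel": [
    [0, 0, -0.3],
    [0, 0, -0.6],
    [0, 0, -0.9],
    [0, 0, -0.9],
    [0, 0, -0.6],
    [0, 0, -0.3],
    [0, 0, 0]
  ],
  "twist": [0, 0, 0, 0, 0, 0, 0]
}}

```text
t: 24.4
eef_pos: [0.5454, 0.1546, 0.1339]
ee_rot: [-3.141, -0.001, -0.0]
force: [0.1, -0.9, -1.7]
width: 0.0415
gripper_force: 15.0
```

Emit:
{"api": "play_rows", "payload": {
  "travel": [
    [-0.4, -0.4, 0],
    [-0.8, -0.7, 0],
    [-1, -0.8, 0],
    [-1, -0.8, 0],
    [-1, -0.8, 0],
    [-0.6, -0.4, 0],
    [-0.35, -0.26, 0],
    [0, 0, 0]
  ],
  "twist": [0, 0, 0, 0, 0, 0, 0, 0]
}}

```text
t: 25.4
eef_pos: [0.416, 0.2589, 0.1333]
ee_rot: [3.141, 0.0, 0.001]
force: [0.7, 0.7, -0.2]
width: 0.0416
gripper_force: 15.0
```

Emit:
{"api": "play_rows", "payload": {
  "travel": [
    [0, 0, 0.4],
    [0, 0, 0.8],
    [0, 0, 0.8],
    [0, 0, 0.5],
    [0, 0, 0.3],
    [0, 0, 0.2],
    [0, 0, 0.15],
    [0, 0, 0]
  ],
  "twist": [0, 0, 0, 0, 0, 0, 0, 0]
}}

```text
t: 26.4
eef_pos: [0.4166, 0.2587, 0.0549]
ee_rot: [-3.141, -0.0, -0.0]
force: [-0.2, -0.3, -1.7]
width: 0.0416
gripper_force: 15.0
```

Emit:
{"api": "play_rows", "payload": {
  "travel": [
    [0, 0, 0.08],
    [0, 0, 0.06],
    [0, 0, 0]
  ],
  "twist": [0, 0, 0]
}}

```text
t: 26.78
eef_pos: [0.4167, 0.2587, 0.0515]
ee_rot: [-3.141, -0.0, -0.0]
force: [0.2, -0.5, 1.7]
width: 0.0417
gripper_force: 15.0
```

Emit:
{"api": "play_rows", "payload": {
  "travel": [
    [0, 0, 0],
    [0, 0, 0],
    [0, 0, 0],
    [0, 0, 0],
    [0, 0, 0]
  ],
  "twist": [0, 0, 0, 0, 0],
  "fingers": 1
}}

```text
t: 27.4
eef_pos: [0.4166, 0.2586, 0.0513]
ee_rot: [3.142, 0.0, -0.0]
force: [-0.0, -0.1, -0.1]
width: 0.0846
gripper_force: 0.0
```

Emit:
{"api": "play_rows", "payload": {
  "travel": [
    [0, 0, -0.5],
    [0, 0, -1],
    [0, 0, -1],
    [0, 0, -1],
    [0, 0, -1],
    [0, 0, -1],
    [0, 0, -1],
    [0, 0, -0.5]
  ],
  "twist": [0, 0, 0, 0, 0, 0, 0, 0]
}}

```text
t: 28.4
eef_pos: [0.4169, 0.2589, 0.2284]
ee_rot: [-3.139, -0.002, -0.0]
force: [-0.3, -0.2, 0.1]
width: 0.0876
gripper_force: 0.0
```

Emit:
{"api": "play_rows", "payload": {
  "travel": [
    [0.2, 1, 0],
    [0.2, 1, 0],
    [0.2, 1, 0],
    [0.2, 1, 0],
    [0.2, 1, 0],
    [0.2, 1, 0],
    [0.2, 0.6, 0],
    [0, 0, 0]
  ],
  "twist": [0, 0, 0, 0, 0, 0, 0, 0]
}}

```text
t: 29.4
eef_pos: [0.4517, 0.0929, 0.2263]
ee_rot: [3.141, 0.0, -0.002]
force: [-0.5, -0.5, -0.2]
width: 0.0878
gripper_force: 0.0
```

```bash
python3 snap.py w8 cork salt_shaker spice_jar holder_small_round; python3 - <<'E'
from fit import *
for n in ['cork','holder_small_round','spice_jar']:
  try: print(n,*fitpkl('w8',n))
  except Exception as e: print(n,e)
f,ds=pickle.load(open('w8.pkl','rb')); print('salt top exp',wproj(f,(.417,.259,.098)))
E
```

```text
29.45 [0.4517 0.0934 0.2263] [-3.142e+00  0.000e+00 -1.000e-03]
cork 0.72 [318.  99.  27.  25.] [0.546 0.05  0.019]
cork 0.66 [ 60. 208.  74.  76.] [0.428 0.378 0.019]
salt_shaker 0.81 [128. 226.  52.  48.] [0.414 0.261 0.045]
spice_jar 0.9 [ 82. 105.  74.  44.] [0.553 0.303 0.048]
holder_small_round 0.66 [387. 199.  92.  91.] [ 0.437 -0.034  0.02 ]
cork [0.54618797 0.05030199] 0.8985248100134108
holder_small_round [ 0.43110171 -0.03876412 -0.1332833 ] 0.9838715769593956
spice_jar [ 0.55266177  0.30018928 -0.02284222] 0.92588578574406
salt top exp (np.float64(107.75597137622833), np.float64(241.22879680442642))
```

View pics/w8.png

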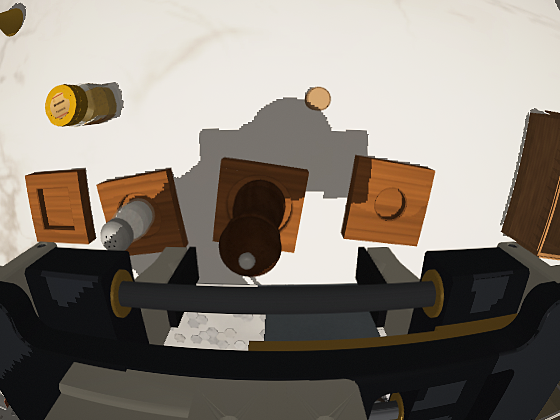

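The salt cap at (108,238) matches the predicted (108,241), so the shaker is upright and down. The cork is at (318,98).

Emit:
{"api": "play_rows", "payload": {
  "travel": [
    [0.77, 0.32, 0],
    [1, 0.5, 0.2],
    [1, 0.5, 0.5],
    [1, 0.4, 0.8],
    [0, 0, 1],
    [0, 0, 1],
    [0, 0, 1],
    [0, 0, 1]
  ],
  "twist": [0, 0, 0, 0, 0, 0, 0, 0]
}}

```text
t: 30.65
eef_pos: [0.5458, 0.0512, 0.0879]
ee_rot: [3.142, 0.0, 0.001]
force: [0.4, -0.3, 0.2]
width: 0.0875
gripper_force: 0.0
```

Emit:
{"api": "play_rows", "payload": {
  "travel": [
    [0, 0, 1],
    [0, 0, 0.7],
    [0, 0, 0.4],
    [0, 0, 0],
    [0, 0, 0]
  ],
  "twist": [0, 0, 0, 0, 0]
}}

```text
t: 31.28
eef_pos: [0.5463, 0.0509, 0.0369]
ee_rot: [-3.141, -0.001, 0.0]
force: [0.3, 0.6, 0.4]
width: 0.0876
gripper_force: 0.0
```

Emit:
{"api": "play_rows", "payload": {
  "travel": [
    [0, 0, 0],
    [0, 0, 0],
    [0, 0, 0],
    [0, 0, 0],
    [0, 0, 0],
    [0, 0, 0],
    [0, 0, 0]
  ],
  "twist": [0, 0, 0, 0, 0, 0, 0],
  "fingers": 0.15,
  "newtons": 8
}}

```text
t: 32.15
eef_pos: [0.5458, 0.0506, 0.0363]
ee_rot: [3.142, 0.0, -0.0]
force: [0.4, 0.5, 0.0]
width: 0.0246
gripper_force: 8.0
```

Emit:
{"api": "play_rows", "payload": {
  "travel": [
    [0, 0, -0.3],
    [0, 0, -0.7],
    [0, 0, -1],
    [0, 0, -1],
    [0, 0, -0.7],
    [0, 0, -0.3],
    [0, 0, 0]
  ],
  "twist": [0, 0, 0, 0, 0, 0, 0]
}}

```text
t: 33.02
eef_pos: [0.5459, 0.0507, 0.1367]
ee_rot: [-3.141, -0.001, -0.0]
force: [-0.4, 0.6, -0.1]
width: 0.0248
gripper_force: 8.0
```

Emit:
{"api": "play_rows", "payload": {
  "travel": [
    [-0.4, 0.4, 0],
    [-0.8, 0.6, 0],
    [-1, 0.7, 0],
    [-1, 0.7, 0],
    [-0.8, 0.6, 0],
    [-0.4, 0.4, 0],
    [-0.2, 0.18, 0],
    [0, 0, 0]
  ],
  "twist": [0, 0, 0, 0, 0, 0, 0, 0]
}}

```text
t: 34.02
eef_pos: [0.4309, -0.039, 0.1363]
ee_rot: [3.142, -0.0, -0.001]
force: [1.1, 1.4, 0.0]
width: 0.0246
gripper_force: 8.0
```

Emit:
{"api": "play_rows", "payload": {
  "travel": [
    [0, 0, 0.5],
    [0, 0, 0.8],
    [0, 0, 0.8],
    [0, 0, 0.6],
    [0, 0, 0.4],
    [0, 0, 0.3],
    [0, 0, 0.14],
    [0, 0, 0]
  ],
  "twist": [0, 0, 0, 0, 0, 0, 0, 0]
}}

```text
t: 35.02
eef_pos: [0.4309, -0.0388, 0.0478]
ee_rot: [3.142, 0.0, -0.0]
force: [-0.5, 0.2, 0.6]
width: 0.0247
gripper_force: 8.0
```

Emit:
{"api": "play_rows", "payload": {
  "travel": [
    [0, 0, 0.08],
    [0, 0, 0.06],
    [0, 0, 0]
  ],
  "twist": [0, 0, 0]
}}

```text
t: 35.4
eef_pos: [0.4308, -0.0389, 0.0444]
ee_rot: [-3.142, -0.0, -0.0]
force: [0.3, 0.1, -0.3]
width: 0.0248
gripper_force: 8.0
```

Emit:
{"api": "play_rows", "payload": {
  "travel": [
    [0, 0, 0],
    [0, 0, 0],
    [0, 0, 0],
    [0, 0, 0]
  ],
  "twist": [0, 0, 0, 0],
  "fingers": 0.7
}}

```text
t: 35.9
eef_pos: [0.4308, -0.0389, 0.0443]
ee_rot: [-3.142, -0.0, -0.0]
force: [-0.2, 0.1, -0.4]
width: 0.0585
gripper_force: 0.0
```

Emit:
{"api": "play_rows", "payload": {
  "travel": [
    [0, 0, -0.4],
    [0, 0, -1],
    [0, 0, -1],
    [0, 0, -1],
    [0, 0, -1],
    [0, 0, -1],
    [0, 0, -1],
    [0, 0, -1]
  ],
  "twist": [0, 0, 0, 0, 0, 0, 0, 0],
  "fingers": 1
}}

```text
t: 36.9
eef_pos: [0.4305, -0.039, 0.2309]
ee_rot: [-3.141, -0.001, -0.0]
force: [0.4, 0.2, 0.7]
width: 0.0876
gripper_force: 0.0
```

Emit:
{"api": "play_rows", "payload": {
  "travel": [
    [0.2, -1, 0],
    [0.2, -1, 0],
    [0.2, -1, 0],
    [0.2, -1, 0],
    [0.2, -1, 0],
    [0.2, -1, 0],
    [0.2, -1, 0],
    [0.2, -1, 0]
  ],
  "twist": [0, 0, 0, 0, 0, 0, 0, 0]
}}

```text
t: 37.9
eef_pos: [0.471, 0.1623, 0.2297]
ee_rot: [-3.141, -0.0, -0.0]
force: [0.5, 1.0, 0.2]
width: 0.0876
gripper_force: 0.0
```

Emit:
{"api": "play_rows", "payload": {
  "travel": [
    [0, -1, 0],
    [0, -1, 0],
    [0, -1, 0],
    [0, -1, 0],
    [0, -1, 0],
    [0, -0.5, 0],
    [0, 0, 0]
  ],
  "twist": [0, 0, 0, 0, 0, 0, 0]
}}

```text
t: 38.78
eef_pos: [0.4707, 0.2993, 0.229]
ee_rot: [3.141, 0.0, 0.001]
force: [-0.3, -0.1, 0.1]
width: 0.0879
gripper_force: 0.0
```

```bash
python3 snap.py w9 spice_jar holder_square; python3 - <<'E'
from fit import *
for n in ['spice_jar','holder_square']:
  try: print(n,*fitpkl('w9',n))
  except Exception as e: print(n,e)
f,ds=pickle.load(open('w9.pkl','rb'))
f2=imaging.grab_frame('side'); b=f2['pixels'][180:330,180:405,::-1]; a=f['pixels'][:300,:,::-1]
b=cv2.resize(b,(560,373))[:300]; cv2.imwrite('pics/c9.png',np.vstack([a,b]))
E
```

```text
38.825 [0.4707 0.2986 0.2291] [3.141 0.    0.   ]
spice_jar 0.96 [276. 111.  45.  49.] [0.552 0.299 0.048]
holder_square 0.66 [201. 220.  89.  88.] [0.43  0.387 0.02 ]
spice_jar [0.55227398 0.30057639 0.29888486] 0.8208328849671795
holder_square [0.426782   0.38770989 0.00045075] 0.9220455711041102
```

View pics/c9.png

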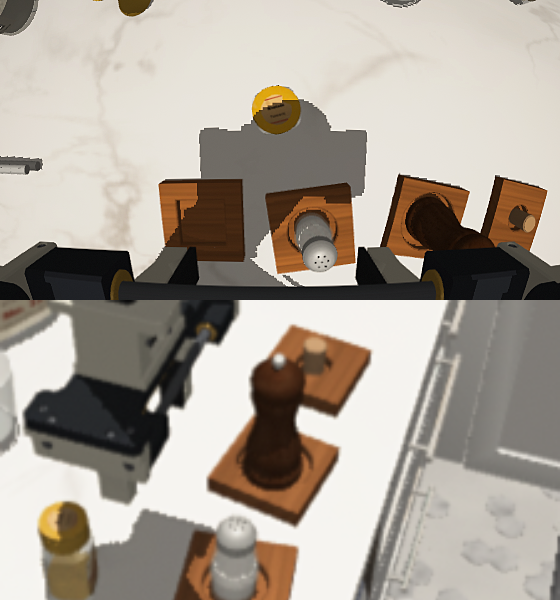

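The jar cap is centred at (276,110). The lower crop shows the cork, mill and salt seated upright. The jar's yaw is hidden under its cap, so I get it from the oblique views.

```bash
python3 - <<'E'
from fit import *
for y in np.deg2rad(np.arange(-45,45,7.5)):
    r=[]
    for t in('w1','w7','w8'):
        f,ds=pickle.load(open(t+'.pkl','rb')); d=ds['spice_jar']; d=d[0] if isinstance(d,list) else d
        g=lambda p:block((p[0],p[1],y),.021,(0,.074))+cyl(p,[(.0205,.076),(.0205,.096)])
        r.append(fit(f,d['pixels'],g,[.5525,.3005],[.003,.003])[1])
    print(round(np.degrees(y),1),np.round(r,3),round(sum(r),3))
im=[cv2.imread('pics/side0.png')[250:312,180:240],cv2.imread('pics/scene0.png')[245:307,220:280],cv2.imread('pics/w8.png')[65:145,35:135],cv2.imread('pics/w1.png')[125:205,140:220]]
cv2.imwrite('pics/jar.png',np.hstack([cv2.resize(i,(int(i.shape[1]*300/i.shape[0]*.6),300),interpolation=2) if 0 else cv2.resize(i,(200,200),interpolation=2) for i in im]))
E
```

```text
-45.0 [0.835 0.807 0.796] 2.439
-37.5 [0.814 0.813 0.808] 2.435
-30.0 [0.803 0.826 0.825] 2.454
-22.5 [0.8   0.841 0.852] 2.493
-15.0 [0.806 0.855 0.882] 2.543
-7.5 [0.822 0.88  0.913] 2.614
0.0 [0.843 0.895 0.922] 2.66
7.5 [0.875 0.877 0.887] 2.639
15.0 [0.913 0.849 0.854] 2.616
22.5 [0.911 0.83  0.827] 2.568
30.0 [0.9   0.816 0.81 ] 2.525
37.5 [0.863 0.811 0.799] 2.473
```

View pics/jar.png

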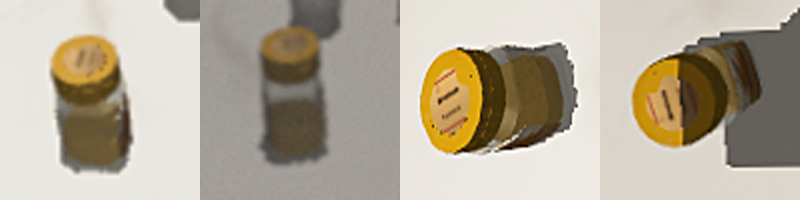

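Emit:
{"api": "play_rows", "payload": {
  "travel": [
    [0, -1, 0],
    [0, -1, 0.5],
    [0, -1, 1],
    [0, -1, 1],
    [0, -1, 0.5],
    [0, -1, 0],
    [0, 0, 0],
    [0, 0, 0]
  ],
  "twist": [0, 0, 0, 0, 0, 0, 0, 0]
}}

```text
t: 39.98
eef_pos: [0.4707, 0.4489, 0.154]
ee_rot: [3.141, 0.0, 0.0]
force: [0.0, 0.0, -0.2]
width: 0.0878
gripper_force: 0.0
```

```bash
python3 snap.py w10 spice_jar; python3 - <<'E'
from fit import *
f,ds=pickle.load(open('w10.pkl','rb')); u,v,w,h=ds['spice_jar'][0]['extent']; m=ds['spice_jar'][0]['pixels']
for y in np.deg2rad(np.arange(-30,46,7.5)):
    g=lambda p:block((p[0],p[1],y),.021,(0,.074))+cyl(p,[(.0205,.076),(.0205,.096)])
    print(round(np.degrees(y),1),fit(f,m,g,[.5525,.3005],[.003,.003]))
a,b=max(0,int(u-75)),max(0,int(v-60)); c=f['pixels'][b:b+120,a:a+150,::-1].copy(); c=cv2.resize(c,None,fx=4,fy=4,interpolation=2); print(a,b)
for y,col in((0,(255,0,0)),(.2,(0,255,0)),(.4,(0,0,255))):
    P=[wproj(f,p) for p in block((.5525,.3005,y),.021,(0,))]; P=(np.array(P)[[0,1,3,2]]-[a,b])*4
    cv2.polylines(c,[P.astype(int)],True,col,1)
cv2.imwrite('pics/c10.png',c)
E
```

```text
40.025 [0.4708 0.4486 0.1542] [ 3.141  0.    -0.   ]
spice_jar 0.92 [462. 122.  93.  54.] [0.551 0.294 0.048]
-30.0 (array([0.55206055, 0.30046484]), np.float64(0.8153401741829783))
-22.5 (array([0.55210522, 0.30004187]), np.float64(0.8373987338970296))
-15.0 (array([0.55144888, 0.29999385]), np.float64(0.8663913741683873))
-7.5 (array([0.55093701, 0.29983496]), np.float64(0.8975679542203148))
0.0 (array([0.55225768, 0.29968261]), np.float64(0.9271639176762516))
7.5 (array([0.55310003, 0.29869382]), np.float64(0.9315905204006841))
15.0 (array([0.55243555, 0.29852246]), np.float64(0.8971804511278195))
22.5 (array([0.55272485, 0.29929846]), np.float64(0.8610960635608523))
30.0 (array([0.55280469, 0.29957422]), np.float64(0.8326705414499848))
37.5 (array([0.55228064, 0.29979633]), np.float64(0.8160667440760332))
45.0 (array([0.55252234, 0.30038885]), np.float64(0.8071340399267867))
387 61
```

View pics/c10.png

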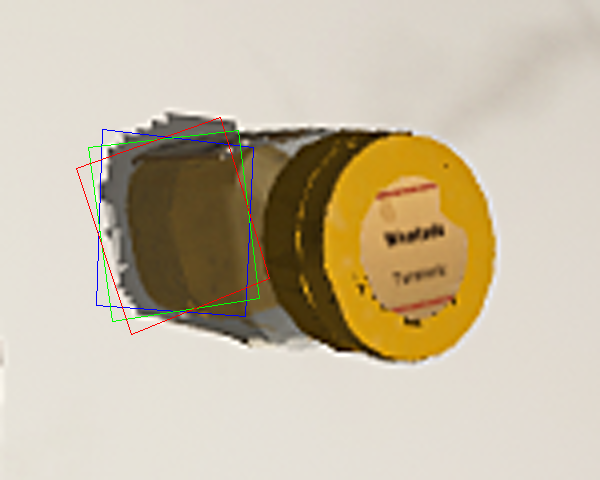

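The base outline lies between the blue (0) and green (0.2 rad) overlays, so the jar's yaw is about 0.13 rad and its centre (0.5525, 0.300).

Emit:
{"api": "play_rows", "payload": {
  "travel": [
    [0, 0, 0],
    [0.4, 0.9, 0],
    [0.4, 1, 0],
    [0.4, 1, 0],
    [0.4, 1, 0],
    [0.4, 1, 0],
    [0.3, 0.9, 0],
    [0.17, 0.52, 0]
  ],
  "twist": [-0.87, 0, 0, 0, 0, 0, 0, 0]
}}

```text
t: 41.08
eef_pos: [0.5533, 0.2981, 0.1545]
ee_rot: [-3.141, -0.0, 0.128]
force: [-0.3, 0.2, -0.1]
width: 0.0874
gripper_force: 0.0
```

Emit:
{"api": "play_rows", "payload": {
  "travel": [
    [0, 0, 0],
    [0, 0, 0.5],
    [0, 0, 1],
    [0, 0, 1],
    [0, 0, 1],
    [0, 0, 0.6],
    [0, 0, 0.27],
    [0, 0, 0]
  ],
  "twist": [0, 0, 0, 0, 0, 0, 0, 0]
}}

```text
t: 42.08
eef_pos: [0.5526, 0.3002, 0.0449]
ee_rot: [3.141, 0.0, 0.131]
force: [-0.7, -0.1, 0.3]
width: 0.0876
gripper_force: 0.0
```

Emit:
{"api": "play_rows", "payload": {
  "travel": [
    [0, 0, 0],
    [0, 0, 0],
    [0, 0, 0],
    [0, 0, 0],
    [0, 0, 0],
    [0, 0, 0],
    [0, 0, 0]
  ],
  "twist": [0, 0, 0, 0, 0, 0, 0],
  "fingers": 0.35,
  "newtons": 15
}}

```text
t: 42.95
eef_pos: [0.5527, 0.2999, 0.0451]
ee_rot: [3.142, -0.0, 0.13]
force: [-1.6, -0.3, 1.7]
width: 0.0429
gripper_force: 15.0
```

Emit:
{"api": "play_rows", "payload": {
  "travel": [
    [0, 0, -0.3],
    [0, 0, -0.7],
    [0, 0, -0.9],
    [0, 0, -0.9],
    [0, 0, -0.6],
    [0, 0, -0.3],
    [0, 0, 0]
  ],
  "twist": [0, 0, 0, 0, 0, 0, 0]
}}

```text
t: 43.82
eef_pos: [0.5527, 0.3, 0.138]
ee_rot: [-3.141, -0.0, 0.13]
force: [0.2, 0.1, -1.5]
width: 0.0429
gripper_force: 15.0
```

Emit:
{"api": "play_rows", "payload": {
  "travel": [
    [0, 0, 0],
    [-0.6, -0.4, 0],
    [-1, -0.7, 0],
    [-1, -0.7, 0],
    [-1, -0.7, 0],
    [-0.8, -0.6, 0],
    [-0.4, -0.3, 0],
    [-0.23, -0.12, 0]
  ],
  "twist": [0.87, 0, 0, 0, 0, 0, 0, 0]
}}

```text
t: 44.82
eef_pos: [0.4261, 0.3884, 0.1373]
ee_rot: [3.141, 0.0, 0.002]
force: [0.5, -0.7, -1.1]
width: 0.0432
gripper_force: 15.0
```

Emit:
{"api": "play_rows", "payload": {
  "travel": [
    [0, 0, 0],
    [0, 0, 0.6],
    [0, 0, 0.8],
    [0, 0, 0.8],
    [0, 0, 0.5],
    [0, 0, 0.3],
    [0, 0, 0.2],
    [0, 0, 0]
  ],
  "twist": [0, 0, 0, 0, 0, 0, 0, 0]
}}

```text
t: 45.82
eef_pos: [0.427, 0.388, 0.0575]
ee_rot: [3.142, 0.0, -0.0]
force: [0.0, -0.4, -1.4]
width: 0.0429
gripper_force: 15.0
```

Emit:
{"api": "play_rows", "payload": {
  "travel": [
    [0, 0, 0.1],
    [0, 0, 0.1],
    [0, 0, 0]
  ],
  "twist": [0, 0, 0]
}}

```text
t: 46.2
eef_pos: [0.4272, 0.3883, 0.0531]
ee_rot: [-3.141, -0.001, 0.0]
force: [0.4, 0.4, 2.5]
width: 0.0426
gripper_force: 15.0
```

Emit:
{"api": "play_rows", "payload": {
  "travel": [
    [0, 0, 0],
    [0, 0, 0],
    [0, 0, 0],
    [0, 0, 0],
    [0, 0, 0]
  ],
  "twist": [0, 0, 0, 0, 0],
  "fingers": 1
}}

```text
t: 46.82
eef_pos: [0.4269, 0.388, 0.0525]
ee_rot: [3.142, 0.0, -0.0]
force: [-0.5, -0.3, -0.1]
width: 0.0853
gripper_force: 0.0
```

Emit:
{"api": "play_rows", "payload": {
  "travel": [
    [0, 0, -0.4],
    [0, 0, -1],
    [0, 0, -1],
    [0, 0, -1],
    [0, 0, -1],
    [0, 0, -1],
    [0, 0, -1],
    [0, 0, -0.5]
  ],
  "twist": [0, 0, 0, 0, 0, 0, 0, 0]
}}

```text
t: 47.82
eef_pos: [0.4272, 0.3883, 0.2272]
ee_rot: [-3.139, -0.001, -0.0]
force: [-0.3, -0.3, 0.8]
width: 0.0878
gripper_force: 0.0
```

Emit:
{"api": "play_rows", "payload": {
  "travel": [
    [0, -1, 0],
    [0, -1, 0],
    [0, -1, 0],
    [0, -1, 0],
    [0, -0.5, 0],
    [0, 0, 0],
    [0, 0, 0]
  ],
  "twist": [0, 0, 0, 0, 0, 0, 0]
}}

```text
t: 48.7
eef_pos: [0.4269, 0.4999, 0.2248]
ee_rot: [3.141, 0.0, -0.0]
force: [-1.1, 0.6, -0.1]
width: 0.0876
gripper_force: 0.0
```

```bash
python3 - <<'E'
from look import *
a=imaging.grab_frame('scene')['pixels'][90:360,200:380,::-1]; b=imaging.grab_frame('side')['pixels'][90:390,170:400,::-1]
cv2.imwrite('pics/end.png',np.hstack([cv2.resize(a,(360,540),interpolation=2),cv2.resize(b,(414,540),interpolation=2)]))
E
```

```text
(no output)
```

View pics/end.png

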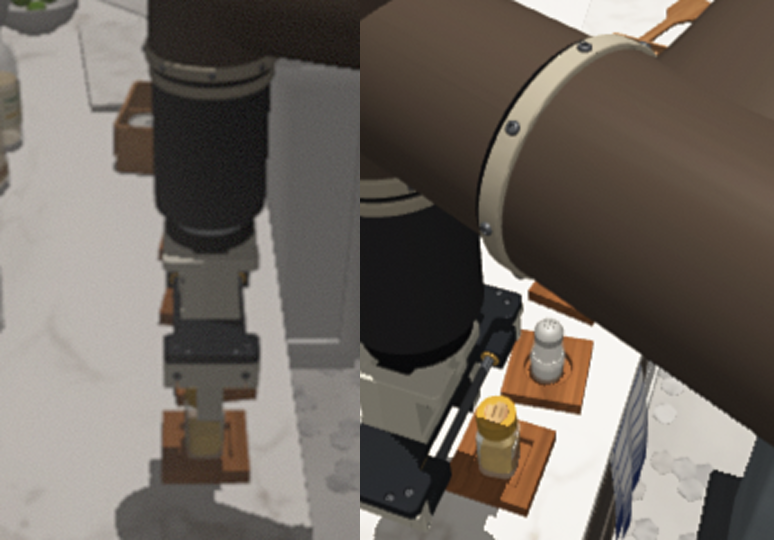

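The jar stands upright in the square recess and the salt shaker in the medium one. The mill and cork were seen seated earlier and have not been touched since, and the tin is visible in its cell.

```bash
python3 -c "
from station import arm
print(arm.job_done())"
```

```text
the job is handed in; nothing more can be done
None
```

I placed the mill, salt shaker, cork and spice jar upright in their matching recesses, in that order, left the tin in its carton cell, and handed the job in at about 49 s; the hand-in gave no verdict.

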